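# Hang the dripper in the swing arm's hook and swing it over the cup

### The arm

A 6-joint arm with a two-finger parallel gripper is mounted at the origin on a cart in front of the work surface, level with it; the furniture and walls round the work are solid. World frame = base frame: x ahead of the robot, y to its left, z up, the work surface at z = 0. Lengths are in m, angles in degrees, forces in N, time in s.
With the tool pointing down it reaches from about 0.25 to 0.725 m from the base axis. Payload 9.7 kg.
Tool frame: the origin (TCP) lies between the finger pads; the fingertips stand bot.tcp_to_tips ahead of it and the grasp point (between the pads) lies 11 mm behind it (bot.tcp_to_tips is the distance from the TCP to the fingertips, in m); z points along the fingers, y is the line along which they close (so a half turn about z gives the same grasp; the last joint's range is limited). The gripper opens to 85 mm and grips with 20 to 120 N. Pads are 22 mm wide; open, the fingers measure 114 mm over their backs; the gripper's body (76 mm by 85 mm) begins 54 mm behind the grasp point. The pads swing forward as they close: fully open they stand 13 mm farther back than shut.
Start: joints at [0, 4.979, 10.078, 95.1, 0, 90], TCP at [0.55, -0, 0.239] pointing down, gripper open.
Joint ranges: [-179.16, 179.16], [-48.56, 103.87], [-65.8, 70.77], [-126.05, 130.52], [-82.76, 87.17], [-180, 180]. Speed limits (degrees/s): [127.2, 127.2, 147.25, 180, 180, 180].

### API

Orientations are given as [roll, pitch, yaw] about the fixed x, y, z axes, in that order (R = Rz(yaw) Ry(pitch) Rx(roll)).
In Python, from workcell import bot gives the robot as it stands. The module is installed in compiled form; this text tells all that it offers.
- The arm moves only by the tool carry_out, never from a script. Its arguments are lists of equal length, an entry for each row: "linear": the shift along the world's x, y, z normalised to -1 to 1, where 1 is 2 cm, a list of three; "rotation": the turn, a rotation vector about the world's x, y, z normalised to -1 to 1, where 1 is 8 degrees, a list of three; "grip": the closure, from -1 (fully open) to 1 (shut). In form: {"linear": [[tx, ty, tz], ...], "rotation": [[rx, ry, rz], ...], "grip": [grip, ...]}. A call has 1 to 12 rows; each row shifts and turns the commanded pose from where the row before left it; what a row does not reach is not made up. A row lasts 1/10 s, in which the tool goes at most 50 mm and 8.59 degrees, less where a joint would pass 70% of its speed; a pose out of reach is approached as far as the arm can. A call with a number of a shift or a turn outside -1 to 1 is refused whole. A call with a gripper value outside its range is refused whole. The fingers move at their own pace and stop on an object; "grip_force" is the grip in N (left out, the last holds). Time passes only in rows, so rows that do not move let the fingers close. It gives the time, the measured TCP pose, the force, the opening and the grip force at its end, in the units of the state.
- bot.get_obs(): the state, without advancing time (a new reading comes with each control period).
- bot.camera(name): name is "scene" or "side" or "wrist"; returns the picture (400x640x3 uint8, blue, green, red); there is no depth.
- bot.camera_model(name): a dict with "fx", "fy", "cx", "cy" (pixels), "camera_from_world" (4x4, takes a point from world to camera coordinates). Camera axes: x right, y up, looking along -z (the intrinsics and any distortion apply to the point x, -y, -z); pixel columns grow to the right and rows downward; lengths in m; the calibration is good to about 2 mm. A picture is of the moment at which its call begins: read the wrist's pose just before it. camera_model takes no time and is no camera call; for the wrist camera it gives the pose at the moment of the call.
- bot.job_done(): hands the job in; it is judged then, once.
The state is a dict: "time": time; "q": joint angles; "qd": joint speeds; "joint_efforts": joint torques, N m; "ee_pos": TCP position; "tcp_rot": TCP orientation; "wrist_force": force on the tool from outside, world axes, zero at the start; "torque": the same for the moment, N m; "opening": finger opening in m; "grasp_force": force on a finger pad.
Only numpy, scipy, OpenCV 4.12 (cv2) and the standard library are available. Lean on these libraries where they do the work, as an engineer would, in place of code of your own. Each camera call takes 0.05 s, during which the arm holds its last target. There are 200 camera calls.

### The job

Let the copper dripper drain over its cup: hang it by its waist in the side-opening hook of the drip stand's swing arm, going in level from the side and then lowering it gently (never bumping or forcing it against the stand) until its collar sits fully down in the hook's pocket. With the arm swung right round to its stop, the dripper must hang free and upright over the white cup on the drip tray; leave the cup and the other things where they stand.

Things in the scene. Friction and masses are not known exactly. Their poses are not given: they have to be found in the camera images.
- dripper: loose copper one-cup dripper, round, 84 mm tall, about 0.24 kg, standing on the table. Origin: centre of its underside, z up its axis. Heights above the underside: foot flange 56 mm across 0 to 5 mm; waist 22 mm across 5 to 26; collar 40 mm across 26 to 32 (lower edge bevelled); cone to 50; straight open cup 60 mm across, wall 3 mm, 50 to 84: grip it round this cup from above.
- drip_stand: fixed drip stand. Origin: foot of its post's axis on the table, z up. Dark wood board 225 x 120 x 14 mm, reaching 180 mm from the post along the stand's -x and 45 mm along +x; on it a steel drip tray 94 mm across, centre 110 mm from the post along -x. The upright post (tube 18 mm across, telescopic rod 12 mm) carries the flat steel swing arm on its top.
- post_collar (a point): top of the black collar on the post's outer tube, 84 mm above the table. An inner rod, locked there by hand, carries the arm: the arm's flat top face is 110 to 165 mm above the table, NOT reported, so feel for it (the rod bears up to 60 N without slipping). The arm's bar is 16 mm wide, 6 mm thick, its top bare from 15 to 80 mm from the post axis; the hub there is 26 mm across, 5 mm above it.
- tray (a point): centre of the drip tray's top, 18 mm above the table, below the hook's throat when the arm is at its stop. Hook: the arm's outer end, 6 mm plate, open outward. Throat centre 110 mm from the post axis; slot 26 mm wide, round end 13 mm behind it; two tines reach 47 mm beyond it, flaring to 42 mm. A wall 8 mm high on the plate (inner radius 22, outer 28 mm) rings the throat except at the slot.
- waist (a point): middle of the dripper's waist, on its axis, 15.5 mm above its underside: the part that goes into the hook's slot. To pass in, the collar must clear the hook's wall above and the foot flange the plate below: underside 11 to 18 mm below the arm's top face. Seated, the collar rests on the plate inside the wall, with the underside 26 mm below the arm's top face.
- swing_arm (a joint): angle (rad) of the arm on the post; friction 0.12 N m, stays where left. At 0 the hook points along the stand's -y; growing, it turns clockwise from above to a stop at 1.571, hook along the stand's -x over the tray. Across the post from the hook a tail, 13 mm wide, carries an upright black knob 20 mm across, 55 mm from the post axis, 10 to 40 mm above the arm's top face: swing the arm by it.
- cup_mouth (a point): centre of the rim of the white espresso cup (58 mm across, 55 mm tall, rim 73 mm above the table, loop handle to the cup's -y) that waits on the drip tray; leave it there.
- cup: the same cup, loose; origin under the centre of cup with handle, 11.5 mm toward the handle from the bowl's axis.
- jigger: bystander: steel jigger, 44 mm across, 75 mm tall, loose; origin centre of underside.
- tape: bystander: roll of masking tape lying flat, 103 mm across, 25 mm high; origin centre of underside.
- cocoa_shaker: bystander: white shaker, 62 mm across, 95 mm tall; origin centre of underside. Behind it stands the fixed espresso machine, over 0.4 m high, filling x from 0.65 m and y from 0.07 to 0.67 m in the robot frame: keep the gripper and wrist clear of it when crossing from left to right.
- teaspoon: bystander: steel teaspoon lying flat, 130 x 26 x 11 mm; origin centre of underside.
Not all that is in view belongs to the job. What is shaped like the cup but green or purple is not meant.

How it is judged:
By the outcome, as a careful person would: the job done as asked, in the order asked, and still so for the second after the job is handed in, with the robot touching nothing.
It also fails if it takes over 72 s, if anything falls off the work surface, if the arm or the gripper's body presses on something with over 40 N, if the wrist force passes 120 N, or if a joint passes its speed limit or range.

## Working session

There is one attempt and no reset: what is moved stays moved. The work goes in short steps, Python scripts to look and compute and a tool call to move; the robot and the scene stay as the last step left them, time stands still between calls to the robot, and variables do not carry over. Pictures are saved under pics/ and viewed, at most 10 in all, crops included, and the job is handed in when it is done.

Besides the shell and the picture viewer there is one more tool, called after "Emit:" by a JSON object that holds its "fn" and its "kwargs". carry_out: Moves the arm, as the interface text tells. Its arguments: {"type":"object","properties":{"linear":{"type":"array","items":{"type":"array","items":{"type":"number"}}},"rotation":{"type":"array","items":{"type":"array","items":{"type":"number"}}},"grip":{"type":"array","items":{"type":"number"}},"grip_force":{"type":"number"}},"required":["linear","rotation","grip"]}

```bash
mkdir -p pics; cat > h.py <<'E'
import numpy as np, cv2
from workcell import bot
def ray(m,u,v):
    T=np.array(m["camera_from_world"]);R=T[:3,:3];c=-R.T@T[:3,3]
    d=R.T@np.array([(u-m["cx"])/m["fx"],-(v-m["cy"])/m["fy"],-1.0]);return c,d
def onz(m,u,v,z):
    c,d=ray(m,u,v);return c+d*(z-c[2])/d[2]
def proj(m,p):
    T=np.array(m["camera_from_world"]);q=T[:3,:3]@np.array(p)+T[:3,3]
    return m["cx"]+m["fx"]*q[0]/-q[2], m["cy"]-m["fy"]*q[1]/-q[2]
E
python3 - <<'E'
from h import *
for n in("scene","side","wrist"):
    m=bot.camera_model(n);print({k:np.round(v,3).tolist() for k,v in m.items()})
    cv2.imwrite(f"pics/{n}0.png",bot.camera(n))
print(bot.get_obs(),bot.tcp_to_tips)
E
```

```text
{'fx': 395.57, 'fy': 395.57, 'cx': 314.482, 'cy': 209.161, 'camera_from_world': [[0.908, -0.418, -0.013, -0.421], [0.198, 0.401, 0.895, -0.178], [-0.369, -0.815, 0.446, -1.065], [0.0, 0.0, 0.0, 1.0]]}
{'fx': 465.354, 'fy': 465.354, 'cx': 325.463, 'cy': 200.429, 'camera_from_world': [[-0.831, -0.556, -0.016, 0.423], [0.318, -0.499, 0.806, -0.237], [-0.456, 0.665, 0.592, -1.418], [0.0, 0.0, 0.0, 1.0]]}
{'fx': 322.827, 'fy': 322.827, 'cx': 315.395, 'cy': 198.54, 'camera_from_world': [[1.0, 0.0, 0.0, -0.55], [-0.0, 0.966, -0.259, 0.033], [-0.0, 0.259, 0.966, -0.378], [0.0, 0.0, 0.0, 1.0]]}
{'time': 0.15, 'q': array([ 1.50065011e-03,  5.00185503e+00,  1.00468986e+01,  9.51009587e+01,
       -3.94750978e-06,  9.00015390e+01]), 'qd': array([-0.04666793, -0.00156376,  0.12817994, -0.01133177, -0.07118857,
       -0.03341567]), 'joint_efforts': array([-3.04631758e-03, -5.20762289e+01,  4.65044117e+01,  1.38444663e-02,
       -2.16874664e-04, -1.82086734e-05]), 'ee_pos': array([5.49832037e-01, 1.43817233e-05, 2.38783244e-01]), 'tcp_rot': array([-1.79944085e+02,  5.44946316e-06,  8.99999616e+01]), 'wrist_force': array([ 0.67090937, -0.53189303, -0.49597852]), 'torque': array([ 0.00912366,  0.01566192, -0.00390018]), 'grasp_force': 0.0, 'opening': 0.08524226158215488} 0.008
```

View pics/scene0.png

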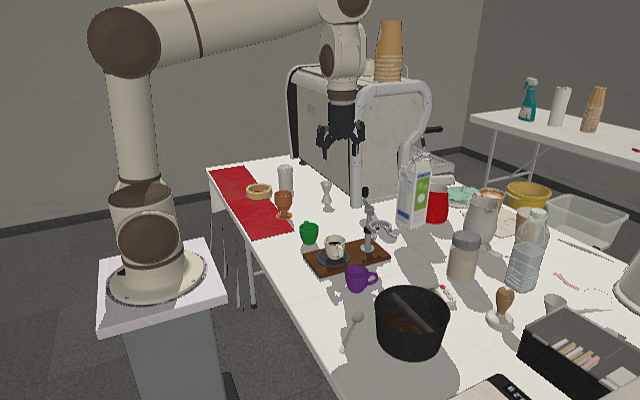

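View pics/side0.png

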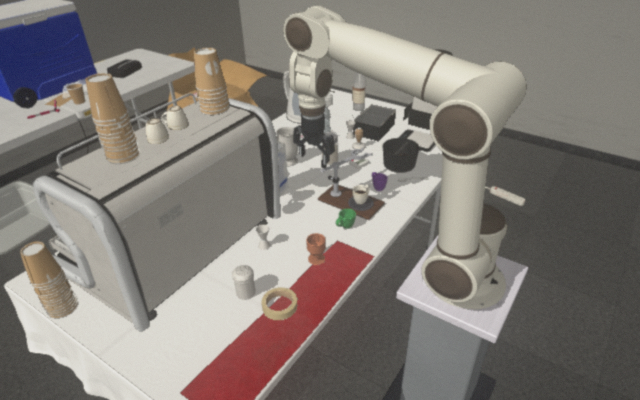

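The scene view shows the dripper at about (284,205), the stand post at (368,245), the white cup at (335,247) and the arm hook near (380,228). The side view shows the dripper at (316,248), the stand at (345,195) and the cup at (361,195). I'll zoom in.

```bash
python3 - <<'E'
from h import *
a=cv2.imread("pics/scene0.png")[170:290,270:420];b=cv2.imread("pics/side0.png")[125:275,270:420]
a=cv2.resize(a,(600,480),interpolation=cv2.INTER_CUBIC);cv2.imwrite("pics/c1.png",a)
cv2.imwrite("pics/c2.png",cv2.resize(b,(600,600),interpolation=cv2.INTER_CUBIC))
# dripper copper mask
for n in("scene","side"):
    im=cv2.imread(f"pics/{n}0.png");h=cv2.cvtColor(im,cv2.COLOR_BGR2HSV)
    k=cv2.inRange(h,(4,100,50),(16,255,255));num,l,s,c=cv2.connectedComponentsWithStats(k)
    for i in range(1,num):
        if s[i][4]>60: print(n,s[i],c[i].round(1))
E
```

```text
scene [479 189  25   9  72] [491.4 192.3]
scene [274 190  18  30 416] [283.1 203.6]
scene [ 303  239   87   39 1146] [348.  257.8]
scene [496 287  18  27 245] [503.8 298.9]
side [308 235  17  31 342] [316.  249.6]
```

View pics/c1.png

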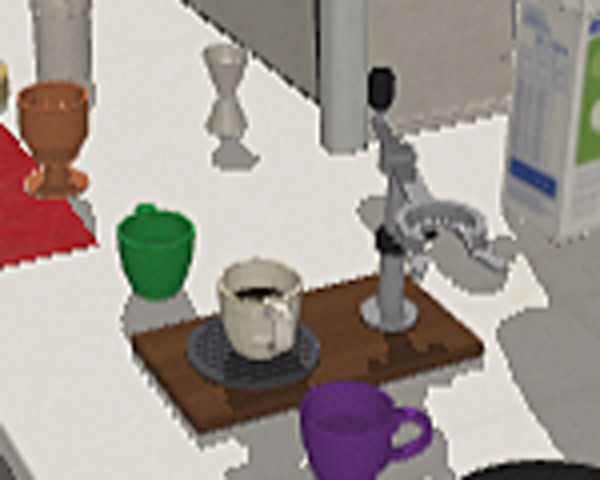

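View pics/c2.png

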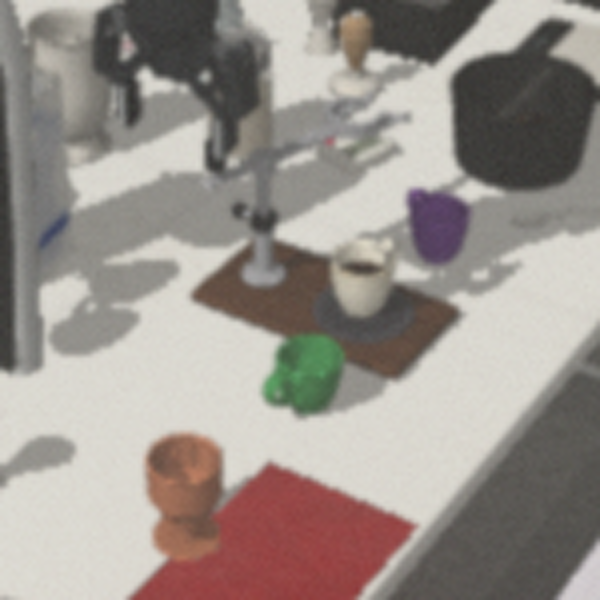

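```bash
python3 - <<'E'
from h import *
A=bot.camera_model("scene");B=bot.camera_model("side")
s=lambda x,y,z:onz(A,270+x/4-.4,170+y/4-.4,z).round(4)
d=lambda x,y,z:onz(B,270+x/4-.4,125+y/4-.4,z).round(4)
print("tray",s(253,353,.018),d(364,312,.018))
print("postfoot",s(389,314,.015),d(264,273,.016))
print("collar",s(390,236,.08),d(263,215,.08))
print("corners sc",[s(*p,.014) for p in((135,336),(483,345),(400,275),(200,422))])
print("corners sd",[d(*p,.014) for p in((270,243),(458,315),(195,292),(400,376))])
print("cup",s(260,272,.073),d(362,255,.073))
print("drip rim",s(54,93,.084),d(185,450,.084),"foot",s(57,183,.003),d(185,537,.003))
print("purple",s(345,395,.055),"green",s(156,225,.055),d(312,355,.055))
for z in(.11,.125,.14,.155,.165):
  print(z,"knobtop",s(381,72,z+.04),"hub",s(398,158,z+.005),"throat",s(445,225,z),"tine tips",s(500,268,z),s(420,275,z),"sd tip",d(408,117,z))
E
```

```text
tray [ 0.4493 -0.1538  0.018 ] [ 0.4487 -0.143   0.018 ]
postfoot [ 0.5629 -0.1475  0.015 ] [ 0.561  -0.1481  0.016 ]
collar [ 0.5606 -0.147   0.08  ] [ 0.5631 -0.1501  0.08  ]
corners sc [array([ 0.3865, -0.0925,  0.014 ]), array([ 0.6016, -0.2098,  0.014 ]), array([ 0.6002, -0.1026,  0.014 ]), array([ 0.3841, -0.2054,  0.014 ])]
corners sd [array([ 0.5848, -0.1958,  0.014 ]), array([ 0.3764, -0.1901,  0.014 ]), array([ 0.6004, -0.0899,  0.014 ]), array([ 0.377 , -0.0831,  0.014 ])]
cup [ 0.461  -0.1405  0.073 ] [ 0.4578 -0.152   0.073 ]
drip rim [0.4321 0.1817 0.084 ] [0.4318 0.1663 0.084 ] foot [0.4278 0.1741 0.003 ] [0.4265 0.1779 0.003 ]
purple [ 0.4537 -0.2703  0.055 ] green [ 0.4368 -0.0182  0.055 ] [ 0.4307 -0.022   0.055 ]
0.11 knobtop [ 0.6193 -0.0322  0.15  ] hub [ 0.5922 -0.1035  0.115 ] throat [ 0.5725 -0.1955  0.11  ] tine tips [ 0.5726 -0.2589  0.11  ] [ 0.5219 -0.2439  0.11  ] sd tip [ 0.5127 -0.332   0.11  ]
0.125 knobtop [ 0.6007 -0.0617  0.165 ] hub [ 0.5757 -0.1288  0.13  ] throat [ 0.5567 -0.2179  0.125 ] tine tips [ 0.5568 -0.2796  0.125 ] [ 0.5075 -0.265   0.125 ] sd tip [ 0.5009 -0.3095  0.125 ]
0.14 knobtop [ 0.5821 -0.0911  0.18  ] hub [ 0.5591 -0.1542  0.145 ] throat [ 0.5409 -0.2404  0.14  ] tine tips [ 0.541  -0.3002  0.14  ] [ 0.4932 -0.2861  0.14  ] sd tip [ 0.4891 -0.287   0.14  ]
0.155 knobtop [ 0.5635 -0.1205  0.195 ] hub [ 0.5426 -0.1795  0.16  ] throat [ 0.5251 -0.2628  0.155 ] tine tips [ 0.5251 -0.3208  0.155 ] [ 0.4788 -0.3071  0.155 ] sd tip [ 0.4772 -0.2645  0.155 ]
0.165 knobtop [ 0.5511 -0.1402  0.205 ] hub [ 0.5315 -0.1965  0.17  ] throat [ 0.5145 -0.2778  0.165 ] tine tips [ 0.5146 -0.3346  0.165 ] [ 0.4693 -0.3211  0.165 ] sd tip [ 0.4693 -0.2495  0.165 ]
```

The tray, cup and post look right: post at about (0.562,-0.148), arm turned about 0.3 rad, and arm top near 0.14. Next is a wrist look from above the arm.

Emit:
{"fn": "carry_out", "kwargs": {"linear": [[-0.15,-1,0.5],[-0.15,-1,0.5],[-0.15,-1,0.5],[-0.15,-1,0.5],[-0.15,-1,0.5],[-0.15,-1,0.5],[0,0,0],[0,0,0]], "rotation": [[0,0,0],[0,0,0],[0,0,0],[0,0,0],[0,0,0],[0,0,0],[0,0,0],[0,0,0]], "grip": [-1,-1,-1,-1,-1,-1,-1,-1]}}

```text
time: 0.95
ee_pos: [0.532, -0.1201, 0.299]
tcp_rot: [-180.0, -0.0, 89.9]
wrist_force: [0.1, 1.2, 0.5]
opening: 0.0852
grasp_force: 0.0
```

```bash
python3 - <<'E'
from h import *
import pickle
m=bot.camera_model("wrist");im=bot.camera("wrist");cv2.imwrite("pics/w1.png",im);pickle.dump(m,open("w1.pkl","wb"));print(bot.get_obs()["ee_pos"])
E
```

```text
[ 0.53201423 -0.11965176  0.29867091]
```

View pics/w1.png

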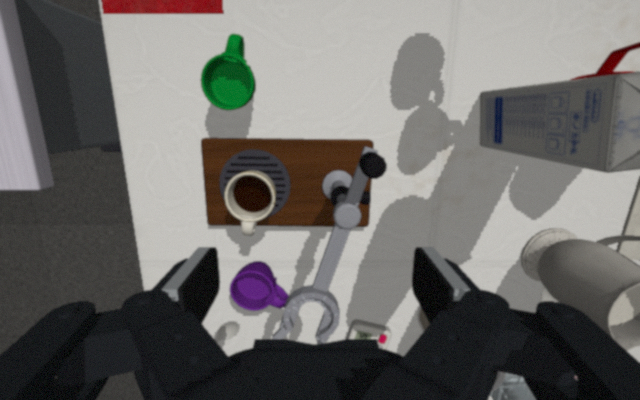

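The wrist view shows knob top at (373,163), hub at (347,215), hook ring centre at (311,315), cup mouth at (250,196), board corners (203,139),(372,140),(368,225),(209,226), and a carton whose near edge is at x≈482 px.

```bash
python3 - <<'E'
from h import *
import pickle
m=pickle.load(open("w1.pkl","rb"))
f=lambda u,v,z:onz(m,u,v,z).round(4)[:2]
print("corners",[f(*p,.014) for p in((203,139),(372,140),(368,225),(209,226))])
print("tray",f(254,183,.018),"foot",f(337,183,.016),"cup",f(250,196,.073))
for z in(.12,.13,.14,.15,.16):
  k,h,t=f(373,163,z+.04),f(347,215,z+.005),f(311,315,z+.008)
  print(z,k,h,t,"ang",np.degrees(np.arctan2(k[0]-h[0],k[1]-h[1])).round(1),np.degrees(np.arctan2(h[0]-t[0],h[1]-t[1])).round(1),np.linalg.norm(k-h).round(4),np.linalg.norm(t-h).round(4))
print("carton",[f(482,v,.2) for v in(95,148)],[f(600,y,.2) for y in (80,170)], "jug",f(530,250,.12))
print("purple",f(258,285,.055))
E
```

```text
corners [array([ 0.3889, -0.0872]), array([ 0.6056, -0.0886]), array([ 0.6053, -0.2041]), array([ 0.3865, -0.2053])]
tray [ 0.4522 -0.144 ] foot [ 0.5615 -0.1445] cup [ 0.4574 -0.1474]
0.12 [ 0.5819 -0.0959] [ 0.5645 -0.1537] [ 0.528  -0.2666] ang 16.8 17.9 0.0604 0.1187
0.13 [ 0.5801 -0.0943] [ 0.5635 -0.1505] [ 0.5281 -0.2596] ang 16.5 18.0 0.0586 0.1147
0.14 [ 0.5783 -0.0928] [ 0.5625 -0.1472] [ 0.5283 -0.2527] ang 16.2 18.0 0.0566 0.1109
0.15 [ 0.5765 -0.0912] [ 0.5614 -0.144 ] [ 0.5284 -0.2457] ang 16.0 18.0 0.0549 0.1069
0.16 [ 0.5747 -0.0897] [ 0.5604 -0.1408] [ 0.5286 -0.2387] ang 15.6 18.0 0.0531 0.1029
carton [array([ 0.6478, -0.0426]), array([ 0.6526, -0.0789])] [array([ 0.7271, -0.0328]), array([ 0.7413, -0.095 ])] jug [ 0.7585 -0.1941]
purple [ 0.4578 -0.2723]
```

Emit:
{"fn": "carry_out", "kwargs": {"linear": [[0.2,-0.875,-0.5],[0.2,-0.875,-0.5],[0.2,-0.875,-0.5],[0.2,-0.875,-0.5],[0,0,-0.9],[0,0,-0.9],[0,0,-0.9],[0,0,-0.9],[0,0,-0.8],[0,0,0],[0,0,0]], "rotation": [[0,0,0],[0,0,0],[0,0,0],[0,0,0],[0,0,0],[0,0,0],[0,0,0],[0,0,0],[0,0,0],[0,0,0],[0,0,0]], "grip": [1,1,1,1,1,1,1,1,1,1,1]}}

```text
time: 2.1
ee_pos: [0.5478, -0.1907, 0.171]
tcp_rot: [-180.0, -0.0, 90.0]
wrist_force: [0.8, -0.8, 0.3]
opening: -0.0003
grasp_force: 0.0
```

Emit:
{"fn": "carry_out", "kwargs": {"linear": [[0,0,-0.15],[0,0,-0.15],[0,0,-0.1],[0,0,0]], "rotation": [[0,0,0],[0,0,0],[0,0,0],[0,0,0]], "grip": [1,1,1,1]}}

```text
time: 2.5
ee_pos: [0.548, -0.19, 0.1632]
tcp_rot: [-180.0, -0.0, 90.0]
wrist_force: [-0.6, -0.0, -0.2]
opening: -0.0001
grasp_force: 0.0
```

Emit:
{"fn": "carry_out", "kwargs": {"linear": [[0,0,-0.1],[0,0,-0.1],[0,0,0]], "rotation": [[0,0,0],[0,0,0],[0,0,0]], "grip": [1,1,1]}}

```text
time: 2.8
ee_pos: [0.5479, -0.1899, 0.1589]
tcp_rot: [-180.0, -0.0, 90.0]
wrist_force: [1.1, 0.3, 0.5]
opening: 0.0001
grasp_force: 0.0
```

Emit:
{"fn": "carry_out", "kwargs": {"linear": [[0,0,-0.1],[0,0,-0.05],[0,0,0]], "rotation": [[0,0,0],[0,0,0],[0,0,0]], "grip": [1,1,1]}}

```text
time: 3.1
ee_pos: [0.5479, -0.19, 0.1561]
tcp_rot: [-180.0, -0.0, 90.0]
wrist_force: [-0.0, -0.3, -0.1]
opening: 0.0003
grasp_force: 0.0
```

Emit:
{"fn": "carry_out", "kwargs": {"linear": [[0,0,-0.05],[0,0,-0.05],[0,0,0]], "rotation": [[0,0,0],[0,0,0],[0,0,0]], "grip": [1,1,1]}}

```text
time: 3.4
ee_pos: [0.548, -0.19, 0.1541]
tcp_rot: [-180.0, -0.0, 90.0]
wrist_force: [-0.5, 0.6, -0.9]
opening: -0.0001
grasp_force: 0.0
```

Emit:
{"fn": "carry_out", "kwargs": {"linear": [[0,0,-0.05],[0,0,-0.05],[0,0,0]], "rotation": [[0,0,0],[0,0,0],[0,0,0]], "grip": [1,1,1]}}

```text
time: 3.7
ee_pos: [0.548, -0.19, 0.1522]
tcp_rot: [-180.0, -0.0, 90.0]
wrist_force: [-0.2, 0.1, 0.2]
opening: 0.0002
grasp_force: 0.0
```

Emit:
{"fn": "carry_out", "kwargs": {"linear": [[0,0,-0.05],[0,0,0]], "rotation": [[0,0,0],[0,0,0]], "grip": [1,1]}}

```text
time: 3.9
ee_pos: [0.5481, -0.19, 0.152]
tcp_rot: [180.0, 0.0, 90.0]
wrist_force: [-0.6, 0.4, 5.0]
opening: -0.0001
grasp_force: 2.3
```

Emit:
{"fn": "carry_out", "kwargs": {"linear": [[0,0,-0.05],[0,0,0]], "rotation": [[0,0,0],[0,0,0]], "grip": [1,1]}}

```text
time: 4.1
ee_pos: [0.5483, -0.1901, 0.1519]
tcp_rot: [179.9, 0.0, 90.0]
wrist_force: [-3.2, 0.5, 9.9]
opening: 0.0002
grasp_force: 5.2
```

Emit:
{"fn": "carry_out", "kwargs": {"linear": [[0,0,-0.05],[0,0,0]], "rotation": [[0,0,0],[0,0,0]], "grip": [1,1]}}

```text
time: 4.3
ee_pos: [0.5486, -0.1902, 0.1518]
tcp_rot: [179.8, 0.1, 90.0]
wrist_force: [-1.9, 0.1, 15.7]
opening: -0.0001
grasp_force: 7.6
```

Contact is at TCP z=0.152, so the arm top is at about 0.144, which agrees with the picture. Now to the dripper.

Emit:
{"fn": "carry_out", "kwargs": {"linear": [[0,0,1],[0,0,1],[0,0,1],[0,0.2,1],[-0.3,1,1],[-0.35,1,0.5],[-0.35,1,0],[-0.35,1,0],[-0.35,1,0],[-0.35,1,0],[-0.35,1,0],[-0.35,1,0]], "rotation": [[0,0,0],[0,0,0],[0,0,0],[0,0,0],[0,0,0],[0,0,0],[0,0,0],[0,0,0],[0,0,0],[0,0,0],[0,0,0],[0,0,0]], "grip": [1,1,1,-1,-1,-1,-1,-1,-1,-1,-1,-1]}}

```text
time: 5.5
ee_pos: [0.4927, -0.0252, 0.2592]
tcp_rot: [180.0, -0.0, 90.0]
wrist_force: [-0.1, 0.2, 0.0]
opening: 0.0854
grasp_force: 0.0
```

Emit:
{"fn": "carry_out", "kwargs": {"linear": [[-0.35,1,0],[-0.35,1,0],[-0.35,1,0],[-0.35,1,0],[-0.35,1,0],[-0.35,1,0],[-0.35,1,0],[-0.35,1,0],[-0.35,0.8,0],[0,0,0],[0,0,0]], "rotation": [[0,0,0],[0,0,0],[0,0,0],[0,0,0],[0,0,0],[0,0,0],[0,0,0],[0,0,0],[0,0,0],[0,0,0],[0,0,0]], "grip": [-1,-1,-1,-1,-1,-1,-1,-1,-1,-1,-1]}}

```text
time: 6.6
ee_pos: [0.43, 0.15, 0.2593]
tcp_rot: [180.0, 0.0, 90.1]
wrist_force: [0.2, 0.2, -1.1]
opening: 0.0855
grasp_force: 0.0
```

```bash
cat > d.py <<'E'
from h import *
m=bot.camera_model("wrist");im=bot.camera("wrist");cv2.imwrite("pics/w2.png",im)
print(bot.get_obs()["ee_pos"].round(4))
h=cv2.cvtColor(im,cv2.COLOR_BGR2HSV);k=cv2.inRange(h,(4,90,40),(18,255,255))
num,l,s,c=cv2.connectedComponentsWithStats(k)
for i in range(1,num):
    if s[i][4]>200:
        print(s[i],c[i].round(1)); cn=cv2.findContours((l==i).astype('uint8'),0,2)[0][0]
        (u,v),r=cv2.minEnclosingCircle(cn);print(u,v,r,onz(m,u,v,.084).round(4),r/322.8*(m["camera_from_world"] is not None))
E
python3 d.py
```

```text
[0.4302 0.1497 0.2593]
[ 280  123   64   64 3042] [311.5 154.9]
311.1060485839844 154.5 31.911264419555664 [0.4267 0.1768 0.084 ] 0.09885769646702498
[ 283  335  136   22 1024] [364.  341.5]
350.5 337.5 67.501953125 [ 0.4706 -0.0286  0.084 ] 0.20911385726456008
```

View pics/w2.png

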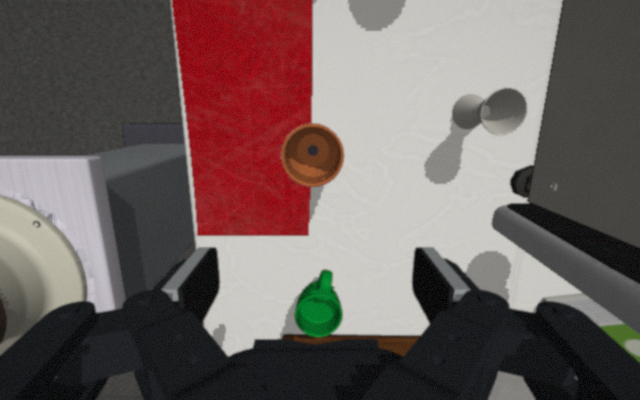

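The wrist picture shows the dripper rim circle at (311,154), r 32 px, which gives 30.6 mm, so it matches. It is clear of everything. Grasping it now.

Emit:
{"fn": "carry_out", "kwargs": {"linear": [[-0.08,0.67,-0.5],[-0.08,0.67,-0.5],[0,0,-1],[0,0,-1],[0,0,-1],[0,0,-1],[0,0,-1],[0,0,-1],[0,0,-1],[0,0,-0.9],[0,0,-0.8],[0,0,-0.4]], "rotation": [[0,0,0],[0,0,0],[0,0,0],[0,0,0],[0,0,0],[0,0,0],[0,0,0],[0,0,0],[0,0,0],[0,0,0],[0,0,0],[0,0,0]], "grip": [-1,-1,-1,-1,-1,-1,-1,-1,-1,-1,-1,-1]}}

```text
time: 7.85
ee_pos: [0.4256, 0.1769, 0.0549]
tcp_rot: [-179.9, 0.1, 90.0]
wrist_force: [-0.7, 0.2, -0.2]
opening: 0.0856
grasp_force: 0.0
```

Emit:
{"fn": "carry_out", "kwargs": {"linear": [[0,0,0],[0,0,0],[0,0,0],[0,0,0],[0,0,0],[0,0,0],[0,0,0]], "rotation": [[0,0,0],[0,0,0],[0,0,0],[0,0,0],[0,0,0],[0,0,0],[0,0,0]], "grip": [-1,0.5,0.5,0.5,0.5,0.5,0.5], "grip_force": 35}}

```text
time: 8.55
ee_pos: [0.4272, 0.1771, 0.0583]
tcp_rot: [179.9, -0.0, 90.0]
wrist_force: [-2.0, -0.6, 6.0]
opening: 0.0602
grasp_force: 38.4
```

Emit:
{"fn": "carry_out", "kwargs": {"linear": [[0,0,0.3],[0,0,0.7],[0,0,1],[0,0,1],[0,0,1],[0,0,1],[0,-0.3,1],[-0.1,-0.7,1],[-0.1,-0.9,1],[-0.1,-1,0],[-0.1,-1,0],[-0.1,-1,0]], "rotation": [[0,0,0],[0,0,0],[0,0,0],[0,0,0],[0,0,0],[0,0,0],[0,0,0],[0,0,0],[0,0,0],[0,0,0],[0,0,0],[0,0,0]], "grip": [0.5,0.5,0.5,0.5,0.5,0.5,0.5,0.5,0.5,0.5,0.5,0.5]}}

```text
time: 9.75
ee_pos: [0.4167, 0.078, 0.2184]
tcp_rot: [179.9, -0.0, 90.0]
wrist_force: [0.3, -0.8, -2.7]
opening: 0.0598
grasp_force: 38.7
```

Emit:
{"fn": "carry_out", "kwargs": {"linear": [[-0.1,-1,0],[-0.1,-1,0],[-0.1,-1,0],[-0.1,-1,0],[-0.1,-1,0],[-0.1,-1,0],[-0.1,-1,0],[-0.1,-1,0],[0,-1,0],[0,-0.6,0],[0,0,0]], "rotation": [[0,0,0],[0,0,0],[0,0,0],[0,0,0],[0,0,0],[0,0,0],[0,0,0],[0,0,0],[0,0,0],[0,0,0],[0,0,0]], "grip": [0.5,0.5,0.5,0.5,0.5,0.5,0.5,0.5,0.5,0.5,0.5]}}

```text
time: 10.85
ee_pos: [0.4007, -0.1142, 0.2178]
tcp_rot: [180.0, 0.0, 89.9]
wrist_force: [-0.1, 0.0, -2.5]
opening: 0.0598
grasp_force: 38.7
```

```bash
python3 - <<'E'
from h import *
o=bot.get_obs();print(o["ee_pos"].round(4),o["wrist_force"].round(1),o["opening"])
A=bot.camera_model("scene");a=bot.camera("scene");B=bot.camera_model("side");b=bot.camera("side")
w=bot.camera("wrist")
cv2.imwrite("pics/sc3.png",a);cv2.imwrite("pics/sd3.png",b)
p=o["ee_pos"]
for n,m in(("scene",A),("side",B)): print(n,[tuple(np.round(proj(m,[p[0],p[1],p[2]-.058+h]),1)) for h in(0,.084)])
x=np.hstack([cv2.resize(a[140:300,270:430],(400,400)),cv2.resize(b[100:260,270:430],(400,400))])
cv2.imwrite("pics/c3.png",np.vstack([x,np.hstack([cv2.resize(w,(320,200)),np.zeros((200,480,3),'uint8')])]))
# pot rim guess
print("pot",[onz(A,u,v,.1).round(3) for u,v in((377,300),(448,300),(411,290),(411,318))])
E
```

```text
[ 0.4007 -0.1142  0.2178] [-0.1  0.  -2.5] 0.05975005929333984
scene [(np.float64(310.1), np.float64(209.9)), (np.float64(309.5), np.float64(180.5))]
side [(np.float64(369.7), np.float64(177.9)), (np.float64(370.7), np.float64(156.6))]
pot [array([ 0.403, -0.441,  0.1  ]), array([ 0.533, -0.503,  0.1  ]), array([ 0.485, -0.444,  0.1  ]), array([ 0.433, -0.514,  0.1  ])]
```

View pics/c3.png

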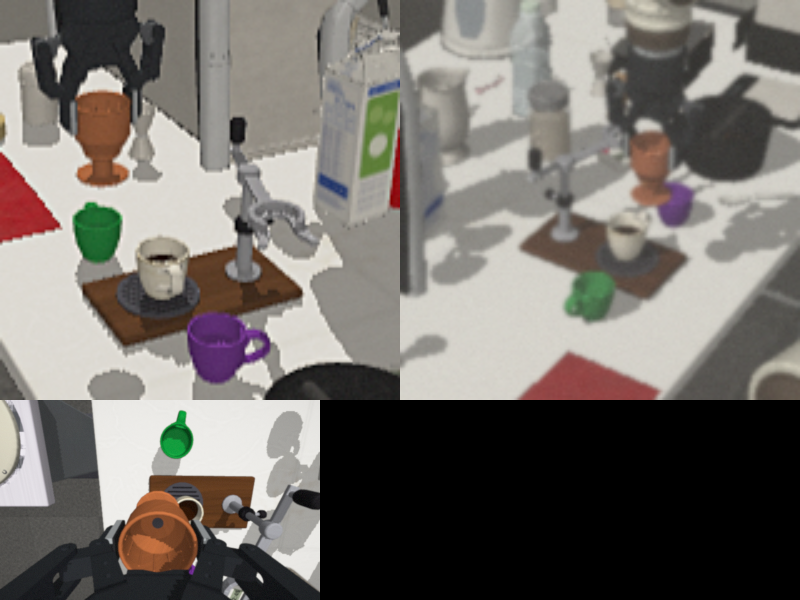

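The dripper hangs upright between the fingers at the predicted pixels, and the cup and arm are undisturbed. Moving round to the outside of the hook, then I'll re-measure the arm angle.

Emit:
{"fn": "carry_out", "kwargs": {"linear": [[0,-0.5,0],[0,-1,0],[0,-1,0],[0,-1,0],[0,-1,0],[0,-1,0],[0,-1,0],[0,-1,0],[0,-1,0],[0,-1,0],[0,-0.8,0],[0,0,0]], "rotation": [[0,0,0],[0,0,0],[0,0,0],[0,0,0],[0,0,0],[0,0,0],[0,0,0],[0,0,0],[0,0,0],[0,0,0],[0,0,0],[0,0,0]], "grip": [0.5,0.5,0.5,0.5,0.5,0.5,0.5,0.5,0.5,0.5,0.5,0.5]}}

```text
time: 12.2
ee_pos: [0.4007, -0.3207, 0.2168]
tcp_rot: [-180.0, -0.0, 89.9]
wrist_force: [-0.0, -0.3, -3.1]
opening: 0.0597
grasp_force: 38.7
```

```bash
python3 - <<'E'
from h import *
import pickle
m=bot.camera_model("wrist");im=bot.camera("wrist");cv2.imwrite("pics/w4.png",im);pickle.dump(m,open("w4.pkl","wb"))
o=bot.get_obs();print(o["ee_pos"].round(4),o["wrist_force"].round(1))
E
```

```text
[ 0.4007 -0.3197  0.2169] [-0.5  0.6 -2.6]
```

View pics/w4.png

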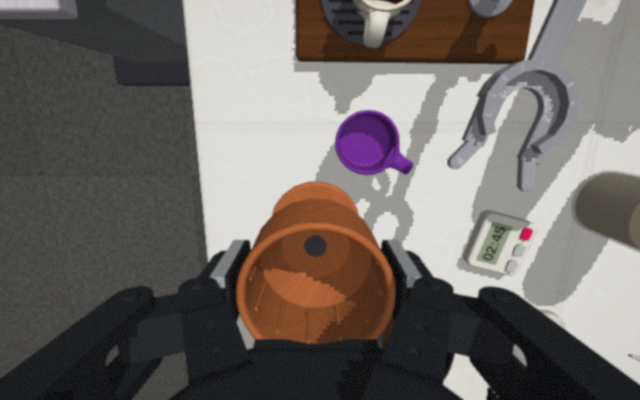

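The hook is clear at right: tine tips at (457,164) and (528,187), slot round end near (530,87), bar from (545,65) up to (575,5).

```bash
python3 - <<'E'
from h import *
import pickle
m=pickle.load(open("w4.pkl","rb"));P=np.array([.562,-.1465])
f=lambda u,v,z=.144:onz(m,u,v,z)[:2]
for n,u,v,z in(("tipL",457,164,.144),("tipR",528,187,.144),("slotend",528,84,.144),("ringTopOuterL",484,95,.152),("ringOuterR",579,100,.152),("barL",535,62,.144),("barR",559,66,.144),("barL2",561,0,.144),("barR2",588,0,.144)):
  p=f(u,v,z);d=p-P;print(n,p.round(4),"r",np.linalg.norm(d).round(4),"ang",np.degrees(np.arctan2(-d[0],-d[1])).round(2))
L=f(457,164);R=f(528,187);M=(L+R)/2;t=R-L
print("mid",M,"tips perp ang",np.degrees(np.arctan2(-t[1],t[0])) , "sep",np.linalg.norm(t))
d=M-P;print(np.degrees(np.arctan2(-d[0],-d[1])))
im=cv2.imread("pics/w4.png")
# row profile across slot to find exact edges
g=cv2.cvtColor(im,cv2.COLOR_BGR2HSV)
for v in(110,125,140): print(v,[int(x) for x in g[v,465:595:2,2]],[int(x) for x in g[v,465:595:6,1]])
E
```

```text
tipL [ 0.493 -0.287] r 0.1565 ang 26.16
tipR [ 0.5416 -0.3023] r 0.1571 ang 7.48
slotend [ 0.5306 -0.2381] r 0.0968 ang 18.91
ringTopOuterL [ 0.5008 -0.2448] r 0.1158 ang 31.93
ringOuterR [ 0.5574 -0.2477] r 0.1013 ang 2.62
barL [ 0.5327 -0.2256] r 0.0844 ang 20.31
barR [ 0.5475 -0.2279] r 0.0827 ang 10.1
barL2 [ 0.5418 -0.1927] r 0.0504 ang 23.63
barR2 [ 0.5572 -0.1927] r 0.0464 ang 5.9
mid [ 0.51727954 -0.29462578] tips perp ang 17.49308053750622 sep 0.05091465421404659
16.799523290403812
110 [222, 221, 222, 219, 169, 79, 66, 65, 69, 116, 149, 152, 153, 153, 155, 153, 154, 176, 219, 221, 221, 209, 163, 149, 148, 149, 151, 151, 152, 151, 151, 149, 151, 149, 152, 142, 104, 63, 67, 112, 172, 173, 158, 129, 104, 103, 92, 65, 63, 62, 61, 100, 146, 149, 148, 149, 148, 150, 149, 150, 146, 151, 150, 146, 146] [5, 7, 19, 11, 13, 7, 7, 10, 7, 10, 8, 7, 10, 14, 6, 5, 12, 10, 9, 8, 5, 7]
125 [213, 145, 76, 104, 109, 106, 95, 69, 63, 83, 139, 155, 155, 155, 156, 202, 220, 214, 187, 151, 148, 149, 150, 150, 147, 148, 150, 149, 147, 146, 147, 146, 146, 113, 67, 76, 120, 146, 152, 154, 148, 148, 130, 95, 75, 70, 67, 75, 107, 147, 149, 149, 150, 146, 147, 149, 149, 147, 147, 148, 147, 146, 148, 156, 193] [8, 12, 8, 12, 12, 8, 5, 9, 7, 10, 7, 9, 11, 15, 6, 7, 12, 9, 5, 14, 9, 11]
140 [105, 131, 150, 161, 166, 126, 113, 113, 111, 119, 155, 205, 222, 223, 221, 200, 152, 151, 151, 151, 150, 151, 152, 150, 151, 152, 153, 154, 152, 139, 82, 67, 101, 141, 146, 139, 113, 97, 97, 96, 110, 136, 147, 150, 149, 151, 150, 153, 149, 150, 148, 147, 148, 150, 149, 149, 152, 154, 184, 219, 219, 218, 214, 210, 213] [10, 11, 9, 11, 5, 10, 10, 8, 3, 7, 3, 11, 9, 5, 14, 8, 7, 5, 7, 10, 7, 9]
```

```bash
python3 - <<'E'
from h import *
import pickle
m=pickle.load(open("w4.pkl","rb"));P=np.array([.562,-.1465])
f=lambda u,v,z=.144:onz(m,u,v,z)[:2]
for a in(15.5,16.5,17.5,18.5):
  r=np.radians(a);u=np.array([-np.sin(r),-np.cos(r)]);n=np.array([u[1],-u[0]])
  print(a,[( (1e3*(f(x,y)-P)@u).round(1),(1e3*(f(x,y)-P)@n).round(1)) for x,y in((499,110),(543,110),(494,125),(536,125),(486,140),(529.5,140),(457,164),(528,187))])
E
```

```text
15.5 [(np.float64(115.4), np.float64(16.5)), (np.float64(108.1), np.float64(-9.8)), (np.float64(124.6), np.float64(15.8)), (np.float64(117.6), np.float64(-9.6)), (np.float64(134.6), np.float64(17.0)), (np.float64(127.2), np.float64(-9.7)), (np.float64(153.8), np.float64(29.0)), (np.float64(155.6), np.float64(-21.9))]
16.5 [(np.float64(115.7), np.float64(14.5)), (np.float64(107.9), np.float64(-11.7)), (np.float64(124.9), np.float64(13.7)), (np.float64(117.4), np.float64(-11.6)), (np.float64(134.9), np.float64(14.6)), (np.float64(127.0), np.float64(-11.9)), (np.float64(154.3), np.float64(26.3)), (np.float64(155.2), np.float64(-24.6))]
17.5 [(np.float64(115.9), np.float64(12.5)), (np.float64(107.7), np.float64(-13.6)), (np.float64(125.1), np.float64(11.5)), (np.float64(117.2), np.float64(-13.7)), (np.float64(135.1), np.float64(12.3)), (np.float64(126.8), np.float64(-14.1)), (np.float64(154.7), np.float64(23.6)), (np.float64(154.7), np.float64(-27.3))]
18.5 [(np.float64(116.1), np.float64(10.5)), (np.float64(107.5), np.float64(-15.4)), (np.float64(125.3), np.float64(9.3)), (np.float64(116.9), np.float64(-15.7)), (np.float64(135.3), np.float64(9.9)), (np.float64(126.5), np.float64(-16.3)), (np.float64(155.1), np.float64(20.9)), (np.float64(154.2), np.float64(-30.0))]
```

```bash
python3 - <<'E'
from h import *
import pickle
m=pickle.load(open("w4.pkl","rb"));p=np.array([.4007,-.3197,.2169-.058])
im=cv2.imread("pics/w4.png");h=cv2.cvtColor(im,cv2.COLOR_BGR2HSV);k=cv2.inRange(h,(4,90,40),(18,255,255))
print([ (v,np.flatnonzero(k[v])[[0,-1]]) for v in(240,260,285,290,300)])
print("pred rim L,R,far",[np.round(proj(m,p+np.array([dx,dy,.084])),1) for dx,dy in((-.03,0),(.03,0),(0,.03))])
print("pred foot far", np.round(proj(m,p+np.array([0,.028,.005])),1),np.flatnonzero(k[:,314])[0], "rim far: ",[int(x) for x in h[215:240,314,2]])
r=np.radians(17);u=np.array([-np.sin(r),-np.cos(r)]);P=np.array([.562,-.1465])
for d in(.2,.11): print(d,(P+u*d).round(4))
E
```

```text
[(240, array([257, 374])), (260, array([244, 387])), (285, array([236, 395])), (290, array([235, 395])), (300, array([236, 395]))]
pred rim L,R,far [array([234.3, 291.3]), array([393.4, 291.2]), array([313.7, 215.5])]
pred foot far [314.3 177.3] 0 rim far:  [135, 133, 133, 132, 134, 128, 128, 148, 168, 181, 189, 184, 174, 157, 133, 115, 110, 113, 109, 104, 83, 59, 48, 54, 49]
0.2 [ 0.5035 -0.3378]
0.11 [ 0.5298 -0.2517]
```

```bash
python3 - <<'E'
from h import *
A=bot.camera_model("scene");
b=onz(A,461,277,0);print("jar base",b.round(3));
for z in(.08,.1,.12,.14,.16,.18): print(z,np.round(proj(A,[b[0],b[1]-.0,z]),1))
import pickle;m=pickle.load(open("w4.pkl","rb"));print([(z,onz(m,575,205,z).round(3)[:2]) for z in(.05,.1,.15)])
E
```

```text
jar base [ 0.723 -0.357  0.   ]
0.08 [465.8 251.2]
0.1 [467.  244.5]
0.12 [468.3 237.6]
0.14 [469.6 230.7]
0.16 [470.9 223.5]
0.18 [472.3 216.3]
[(0.05, array([ 0.654, -0.342])), (0.1, array([ 0.612, -0.327])), (0.15, array([ 0.57 , -0.313]))]
```

The jar is beyond x≈0.68 and low, so the way is clear. Going to the outer start point.

Emit:
{"fn": "carry_out", "kwargs": {"linear": [[0.5,-0.1,-0.1],[1,-0.15,-0.2],[1,-0.15,-0.2],[1,-0.15,-0.2],[1,-0.15,-0.25],[0.6,-0.05,-0.25],[0,0,-0.2],[0,0,0],[0,0,0]], "rotation": [[0,0,0],[0,0,0],[0,0,0],[0,0,0],[0,0,0],[0,0,0],[0,0,0],[0,0,0],[0,0,0]], "grip": [0.5,0.5,0.5,0.5,0.5,0.5,0.5,0.5,0.5]}}

```text
time: 13.15
ee_pos: [0.5023, -0.334, 0.1895]
tcp_rot: [-180.0, -0.0, 90.0]
wrist_force: [-0.6, 0.3, -1.8]
opening: 0.06
grasp_force: 38.9
```

```bash
python3 - <<'E'
from h import *
import pickle
m=bot.camera_model("wrist");im=bot.camera("wrist");cv2.imwrite("pics/w5.png",im[0:340]);pickle.dump(m,open("w5.pkl","wb"))
s=bot.camera("side");c=bot.camera("scene");cv2.imwrite("pics/sc5.png",c)
o=bot.get_obs();print(o["ee_pos"].round(4),o["wrist_force"].round(1),[np.round(proj(m,p),0) for p in([.5298,-.2517,.144],[.562,-.1465,.149],[.5035,-.3378,.144])])
E
```

```text
[ 0.5024 -0.3343  0.19  ] [-0.4  0.5 -3.3] [array([367.,  80.]), array([ 454., -182.]), array([316., 234.])]
```

View pics/w5.png

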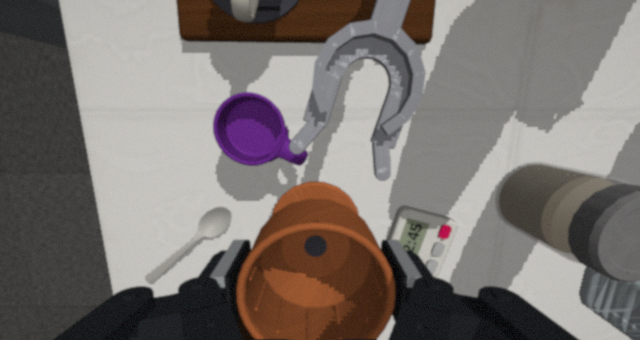

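The tines at (297,150) and (382,177), the throat near (367,80) and the dripper axis at column ~315 all lie on one line at 17°, so it's aligned. Lowering 2 mm and going in level.

Emit:
{"fn": "carry_out", "kwargs": {"linear": [[0.04,0,-0.1],[0,0,0],[0.08,0.24,0],[0.08,0.24,0],[0.08,0.24,0],[0.08,0.24,0],[0.08,0.24,0],[0.08,0.24,0],[0.08,0.24,0],[0,0,0]], "rotation": [[0,0,0],[0,0,0],[0,0,0],[0,0,0],[0,0,0],[0,0,0],[0,0,0],[0,0,0],[0,0,0],[0,0,0]], "grip": [0.5,0.5,0.5,0.5,0.5,0.5,0.5,0.5,0.5,0.5]}}

```text
time: 14.3
ee_pos: [0.5151, -0.2999, 0.1874]
tcp_rot: [180.0, -0.0, 90.0]
wrist_force: [0.3, -0.8, -2.9]
opening: 0.0599
grasp_force: 38.9
```

```bash
python3 - <<'E'
from h import *
m=bot.camera_model("wrist");im=bot.camera("wrist");a=bot.camera("scene")
o=bot.get_obs();print(o["ee_pos"].round(4),o["wrist_force"].round(1))
cv2.imwrite("pics/c6.png",np.hstack([im[0:300,150:550],cv2.resize(a[170:280,330:440],(400,400),interpolation=cv2.INTER_CUBIC)[:300]]))
print(np.round(proj(m,[.5298,-.2517,.144]),0)-[150,0])
E
```

```text
[ 0.5148 -0.3005  0.1873] [-1.6  0.5 -3. ]
[191. 146.]
```

View pics/c6.png

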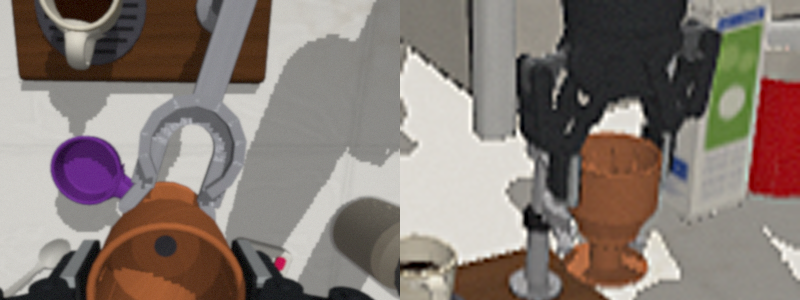

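The dripper sits symmetrically between the tines, with the plate between the flange and collar. Continuing, using force readings only (10 pictures used).

Emit:
{"fn": "carry_out", "kwargs": {"linear": [[0.07,0.24,0],[0.07,0.24,0],[0.07,0.24,0],[0.07,0.24,0],[0,0,0]], "rotation": [[0,0,0],[0,0,0],[0,0,0],[0,0,0],[0,0,0]], "grip": [0.5,0.5,0.5,0.5,0.5]}}

```text
time: 14.9
ee_pos: [0.5206, -0.2807, 0.1873]
tcp_rot: [180.0, -0.0, 90.0]
wrist_force: [-0.4, -0.1, -2.9]
opening: 0.0598
grasp_force: 38.9
```

Emit:
{"fn": "carry_out", "kwargs": {"linear": [[0.07,0.24,0],[0.07,0.24,0],[0.07,0.24,0],[0,0,0]], "rotation": [[0,0,0],[0,0,0],[0,0,0],[0,0,0]], "grip": [0.5,0.5,0.5,0.5]}}

```text
time: 15.3
ee_pos: [0.5248, -0.2664, 0.1873]
tcp_rot: [180.0, -0.0, 90.0]
wrist_force: [0.4, 0.4, -3.5]
opening: 0.0597
grasp_force: 38.9
```

```bash
python3 - <<'E'
from h import *
import pickle
m=bot.camera_model("wrist");im=bot.camera("wrist");cv2.imwrite("pics/w7.png",im)
o=bot.get_obs();print(o["ee_pos"].round(4),o["wrist_force"].round(1))
# bar edges at rows: grey bar over wood/table
h=cv2.cvtColor(im,cv2.COLOR_BGR2HSV)
P=np.array([.562,-.1465])
for r in(.06,.07,.08):
  for a in (17,):
    c=P+r*np.array([-np.sin(np.radians(a)),-np.cos(np.radians(a))]);u,v=proj(m,[*c,.144]);v=int(v)
    print(r,round(u,1),v,[int(x) for x in h[v,int(u)-30:int(u)+31:2,2]] if 0<=v<400 else "")
E
```

```text
[ 0.5247 -0.2666  0.1873] [-0.8 -0.5 -3.4]
0.06 351.0 119 [66, 65, 62, 56, 58, 55, 56, 66, 132, 155, 155, 152, 152, 155, 155, 155, 156, 156, 150, 150, 152, 153, 150, 100, 55, 55, 53, 54, 57, 52, 57]
0.07 345.1 137 [154, 151, 148, 150, 149, 146, 147, 133, 132, 156, 157, 153, 154, 156, 153, 157, 156, 154, 152, 151, 152, 153, 152, 184, 218, 218, 220, 222, 223, 220, 221]
0.08 339.4 155 [149, 149, 151, 147, 147, 147, 149, 134, 128, 153, 158, 151, 153, 155, 156, 153, 154, 156, 152, 152, 152, 150, 153, 187, 221, 219, 221, 220, 220, 221, 221]
```

Emit:
{"fn": "carry_out", "kwargs": {"linear": [[0.07,0.24,0],[0.07,0.24,0],[0.05,0.2,0],[0,0,0]], "rotation": [[0,0,0],[0,0,0],[0,0,0],[0,0,0]], "grip": [0.5,0.5,0.5,0.5]}}

```text
time: 15.75
ee_pos: [0.5285, -0.2529, 0.1873]
tcp_rot: [180.0, -0.0, 90.0]
wrist_force: [0.1, -0.4, -2.8]
opening: 0.06
grasp_force: 38.9
```

Emit:
{"fn": "carry_out", "kwargs": {"linear": [[0.04,0.13,0],[0,0,0],[0,0,0]], "rotation": [[0,0,0],[0,0,0],[0,0,0]], "grip": [0.5,0.5,0.5]}}

```text
time: 16.05
ee_pos: [0.5292, -0.2508, 0.1873]
tcp_rot: [-180.0, 0.0, 90.0]
wrist_force: [-0.1, -0.1, -2.9]
opening: 0.0602
grasp_force: 38.9
```

```bash
python3 - <<'E'
from h import *
m=bot.camera_model("wrist");im=bot.camera("wrist");cv2.imwrite("pics/w8.png",im)
o=bot.get_obs();print(o["ee_pos"].round(4),o["wrist_force"].round(1))
h=cv2.cvtColor(im,cv2.COLOR_BGR2HSV);p=o["ee_pos"]
u=np.array([-np.sin(np.radians(17)),-np.cos(np.radians(17))]);P=np.array([.562,-.1465])
# profile along the arm's axis: wall outer edge r=82 inner r=88 (z .152)
pts=[(r,proj(m,[*(P+u*r/1000),.152])) for r in range(70,104)]
print([(r,round(v),int(h[int(v),int(x),2]),int(h[int(v),int(x),1])) for r,(x,v) in pts])
print("dripper pred rim far",np.round(proj(m,[p[0],p[1]+.03,p[2]+.026]),1),[int(x) for x in h[200:235,314,1]])
E
```

```text
[ 0.5292 -0.2509  0.1873] [ 0.  -1.  -2.3]
[(70, 168, 158, 11), (71, 170, 157, 10), (72, 172, 158, 15), (73, 174, 158, 8), (74, 175, 157, 10), (75, 177, 156, 10), (76, 179, 157, 8), (77, 181, 156, 8), (78, 182, 157, 11), (79, 184, 157, 8), (80, 186, 158, 13), (81, 188, 155, 12), (82, 189, 135, 11), (83, 191, 124, 10), (84, 193, 142, 9), (85, 194, 153, 8), (86, 196, 153, 10), (87, 198, 152, 10), (88, 199, 139, 35), (89, 201, 133, 155), (90, 203, 135, 174), (91, 205, 130, 173), (92, 206, 128, 175), (93, 208, 131, 167), (94, 210, 134, 173), (95, 211, 139, 169), (96, 213, 136, 171), (97, 215, 130, 173), (98, 216, 131, 173), (99, 218, 135, 172), (100, 219, 133, 169), (101, 221, 136, 176), (102, 223, 147, 172), (103, 224, 176, 175)]
dripper pred rim far [313.9 218.1] [150, 162, 175, 171, 169, 175, 167, 173, 173, 174, 173, 164, 169, 173, 178, 169, 176, 175, 171, 181, 171, 169, 176, 178, 172, 175, 174, 171, 171, 167, 166, 175, 174, 165, 159]
```

Ring and dripper axes coincide within about 1 mm, and the forces are clean. Lowering gently.

Emit:
{"fn": "carry_out", "kwargs": {"linear": [[0,0,-0.1],[0,0,-0.1],[0,0,-0.1],[0,0,0]], "rotation": [[0,0,0],[0,0,0],[0,0,0],[0,0,0]], "grip": [0.5,0.5,0.5,0.5]}}

```text
time: 16.5
ee_pos: [0.529, -0.2508, 0.1808]
tcp_rot: [-180.0, -0.0, 90.0]
wrist_force: [0.7, -0.1, -2.2]
opening: 0.06
grasp_force: 38.9
```

Emit:
{"fn": "carry_out", "kwargs": {"linear": [[0,0,-0.1],[0,0,-0.05],[0,0,-0.05],[0,0,0]], "rotation": [[0,0,0],[0,0,0],[0,0,0],[0,0,0]], "grip": [0.5,0.5,0.5,0.5]}}

```text
time: 16.9
ee_pos: [0.5292, -0.2508, 0.1771]
tcp_rot: [-180.0, -0.0, 90.0]
wrist_force: [0.4, -0.6, -2.8]
opening: 0.0602
grasp_force: 38.9
```

Emit:
{"fn": "carry_out", "kwargs": {"linear": [[0,0,-0.04],[0,0,0]], "rotation": [[0,0,0],[0,0,0]], "grip": [0.5,0.5]}}

```text
time: 17.1
ee_pos: [0.5292, -0.2508, 0.1764]
tcp_rot: [180.0, -0.0, 90.0]
wrist_force: [-0.9, -0.0, -2.3]
opening: 0.0599
grasp_force: 38.9
```

Emit:
{"fn": "carry_out", "kwargs": {"linear": [[0,0,-0.03],[0,0,0]], "rotation": [[0,0,0],[0,0,0]], "grip": [0.5,0.5]}}

```text
time: 17.3
ee_pos: [0.5292, -0.2508, 0.1763]
tcp_rot: [180.0, 0.0, 90.0]
wrist_force: [-0.6, 1.3, 0.0]
opening: 0.0599
grasp_force: 39.2
```

Emit:
{"fn": "carry_out", "kwargs": {"linear": [[0,0,-0.03],[0,0,0]], "rotation": [[0,0,0],[0,0,0]], "grip": [0.5,0.5]}}

```text
time: 17.5
ee_pos: [0.5294, -0.2509, 0.176]
tcp_rot: [179.9, 0.0, 90.0]
wrist_force: [-1.8, -0.1, 4.2]
opening: 0.0601
grasp_force: 39.4
```

Emit:
{"fn": "carry_out", "kwargs": {"linear": [[0,0,-0.03],[0,0,0]], "rotation": [[0,0,0],[0,0,0]], "grip": [0.5,0.5]}}

```text
time: 17.7
ee_pos: [0.5295, -0.251, 0.1758]
tcp_rot: [179.9, 0.1, 90.0]
wrist_force: [-1.3, 0.0, 7.7]
opening: 0.06
grasp_force: 39.7
```

Contact came at TCP z 0.1764 against a predicted 0.1763, so it is fully seated. Relaxing the pressure and releasing.

Emit:
{"fn": "carry_out", "kwargs": {"linear": [[0,0,0.06],[0,0,0],[0,0,0],[0,0,0],[0,0,0],[0,0,0],[0,0,0]], "rotation": [[0,0,0],[0,0,0],[0,0,0],[0,0,0],[0,0,0],[0,0,0],[0,0,0]], "grip": [0.5,0.5,-1,-1,-1,-1,-1], "grip_force": 20}}

```text
time: 18.4
ee_pos: [0.5292, -0.2508, 0.1758]
tcp_rot: [-180.0, -0.0, 90.0]
wrist_force: [-0.9, -0.1, 0.1]
opening: 0.085
grasp_force: 0.0
```

Emit:
{"fn": "carry_out", "kwargs": {"linear": [[0,0,0.3],[0,0,0.6],[0,0,1],[0,0,1],[0,0,1],[0,0,1],[0,0,0.5],[0,0,0],[0,0,0]], "rotation": [[0,0,0],[0,0,0],[0,0,0],[0,0,0],[0,0,0],[0,0,0],[0,0,0],[0,0,0],[0,0,0]], "grip": [-1,-1,-1,-1,-1,-1,-1,-1,-1]}}

```text
time: 19.3
ee_pos: [0.5292, -0.2508, 0.2834]
tcp_rot: [-180.0, -0.0, 90.0]
wrist_force: [0.1, -0.1, -0.6]
opening: 0.0852
grasp_force: 0.0
```

```bash
cat > chk.py <<'E'
from h import *
o=bot.get_obs();print(o["time"],o["ee_pos"].round(4),o["wrist_force"].round(1))
for n in("wrist","scene","side"):
    m=bot.camera_model(n);im=bot.camera(n);h=cv2.cvtColor(im,cv2.COLOR_BGR2HSV)
    k=cv2.inRange(h,(4,90,40),(18,255,255))
    num,l,s,c=cv2.connectedComponentsWithStats(k)
    for i in range(1,num):
        if s[i][4]>150:
            cn=cv2.findContours((l==i).astype('uint8'),0,2)[0][0];(u,v),r=cv2.minEnclosingCircle(cn)
            print(n,s[i],c[i].round(1),np.round((u,v,r),1),onz(m,u,v,.202).round(4))
E
python3 chk.py; python3 -c "
from h import *
for n in('scene','side'):
  m=bot.camera_model(n);print(n,[np.round(proj(m,[.5295,-.2525,z]),1) for z in(.118,.16,.202)])"
```

```text
19.3 [ 0.5292 -0.2508  0.2834] [ 0.1 -0.1 -0.6]
wrist [ 189   24  170  106 9370] [274.2  71.9] [273.2  69.4  94.8] [ 0.5035 -0.1588  0.202 ]
wrist [371  27  11  40 295] [376.8  46.7] [379.   46.5  19.5] [ 0.569  -0.1456  0.202 ]
wrist [ 347   78   32   53 1145] [365.2 107.6] [362.2 105.5  28.3] [ 0.56   -0.1805  0.202 ]
wrist [ 274  164   85   88 5719] [315.5 208.5] [316.  207.   45.2] [ 0.5303 -0.2486  0.202 ]
wrist [225 317  25  21 213] [236.5 324.6] [237.  327.   14.1] [ 0.4692 -0.3457  0.202 ]
wrist [268 320  15  19 195] [274.2 329.5] [274.  328.5  10.4] [ 0.4978 -0.347   0.202 ]
wrist [227 329  24  21 213] [241.7 339.3] [239.9 338.   12.9] [ 0.4708 -0.3557  0.202 ]
scene [330  12  21  31 411] [340.7  26.6] [341.9  27.   16.2] [ 6.3474 10.7694  0.202 ]
scene [588  87  19  20 227] [597.   96.5] [597.7  95.9  11.5] [2.3254 0.3759 0.202 ]
scene [ 303  202   92   76 1914] [360.7 242.7] [350.5 235.4  52.2] [ 0.3946 -0.3402  0.202 ]
scene [496 287  18  27 352] [503.6 299.3] [502.8 300.   13.1] [ 0.5157 -0.6325  0.202 ]
scene [385 314  37  20 295] [403.7 324.2] [403.  325.5  19.1] [ 0.3332 -0.6106  0.202 ]
side [ 171   48   95   57 2286] [217.6  77. ] [215.8  74.3  49.2] [ 1.4467 -0.4516  0.202 ]
side [ 87  82  34  38 750] [102.1 100.7] [103.   98.5  23. ] [1.6698 0.0186 0.202 ]
side [ 55  90  27  15 151] [69.1 98. ] [68.  98.4 13.3] [1.8048 0.1007 0.202 ]
side [351 136  15  18 214] [357.9 144.5] [358.5 144.6   8.7] [ 0.5119 -0.2258  0.202 ]
side [ 22 252  33  31 571] [ 37.3 267.4] [ 37.  266.5  18.3] [0.8905 0.7605 0.202 ]
scene [array([379.2, 236.5]), array([380.2, 221.9]), array([381.2, 206.7])]
side [array([357.5, 159.9]), array([357.8, 150.2]), array([358.1, 140.3])]
```

```bash
python3 - <<'E'
from h import *
import pickle
A=bot.camera_model("scene");w=pickle.load(open("w1.pkl","rb"))
f=lambda x,y:(270+x/2.5,140+y/2.5)
for n,(x,y) in(("BL",(316,207)),("BF",(385,227)),("BR",(398,212))): print(n,onz(A,*f(x,y),0).round(3))
b=onz(A,*f(316,207),0)
for z in(.15,.18,.2,.22,.24): print(z,np.round(proj(A,[b[0],b[1],z]),1),"w1",np.round(proj(w,[b[0],b[1],z]),0))
print("img shoulder L",f(327,68))
print(bot.get_obs()["q"].round(1))
# carton blue-grey extents in saved w4/now
im=cv2.imread("pics/scene0.png");print([int(x) for x in cv2.cvtColor(im,cv2.COLOR_BGR2HSV)[180,385:440:2,2]])
E
```

```text
BL [ 0.746 -0.036  0.   ]
BF [ 0.793 -0.118  0.   ]
BR [ 0.834 -0.094  0.   ]
0.15 [400.2 180.8] w1 [571.  89.]
0.18 [401.  171.9] w1 [602.  87.]
0.2 [401.5 165.8] w1 [627.  85.]
0.22 [402.1 159.7] w1 [657.  82.]
0.24 [402.6 153.4] w1 [693.  79.]
img shoulder L (400.8, 167.2)
[-25.4  11.4  22.2 100.9  -0.   64.6]
[147, 148, 146, 146, 149, 150, 150, 150, 153, 148, 132, 135, 139, 156, 150, 180, 143, 124, 127, 127, 127, 124, 159, 154, 158, 155, 154, 158]
```

The carton is actually beyond x≈0.745, well clear. Going over the knob with the fingers half open, turned to the arm's tangent.

Emit:
{"fn": "carry_out", "kwargs": {"linear": [[0.3,0.98,0],[0.3,0.98,0],[0.3,0.98,0],[0.3,0.98,0],[0.3,0.98,0],[0.3,0.98,0],[0.3,0.98,0],[0.34,0.98,0],[0,0,0],[0,0,0]], "rotation": [[0,0,-0.27],[0,0,-0.27],[0,0,-0.27],[0,0,-0.27],[0,0,-0.26],[0,0,-0.26],[0,0,-0.26],[0,0,-0.26],[0,0,0],[0,0,0]], "grip": [0,0,0,0,0,0,0,0,0,0]}}

```text
time: 20.45
ee_pos: [0.5778, -0.0939, 0.2833]
tcp_rot: [-179.9, 0.0, 73.1]
wrist_force: [0.5, -0.0, -0.4]
opening: 0.0424
grasp_force: 0.0
```

```bash
python3 - <<'E'
from h import *
o=bot.get_obs();print(o["ee_pos"].round(4),o["tcp_rot"].round(1),o["opening"],o["wrist_force"].round(1))
m=bot.camera_model("wrist");im=bot.camera("wrist");h=cv2.cvtColor(im,cv2.COLOR_BGR2HSV)
u,v=proj(m,[.578,-.094,.184]);print(u,v)
k=(cv2.inRange(h,(0,0,0),(180,255,60)))[int(v)-45:int(v)+45,int(u)-60:int(u)+60]
for r in k[::5]: print(''.join('#' if x else '.' for x in r[::3]))
E
```

```text
[ 0.5778 -0.0939  0.2833] [-179.9    0.    73.1] 0.042396184189306796 [ 0.5 -0.  -0.4]
315.1844296712295 203.30068757016292
........................................
........................................
........................................
........................................
........................................
........................................
..................######................
.................########...............
.................########...............
.................########...............
.................#######................
##.#...............####....###..........
###....................#...###..........
...#.#...........##....#...####.........
##..#............#.....##...............
####...................#................
....##....................#.............
...###...................###........##..
```

Knob centred within about 2 mm. Descending.

Emit:
{"fn": "carry_out", "kwargs": {"linear": [[0,0,-1],[0,0,-1],[0,0,-1],[0,0,-1],[0,0,-0.9],[0,0,-0.6],[0,0,-0.3],[0,0,0]], "rotation": [[0,0,0],[0,0,0],[0,0,0],[0,0,0],[0,0,0],[0,0,0],[0,0,0],[0,0,0]], "grip": [0,0,0,0,0,0,0,0]}}

```text
time: 21.3
ee_pos: [0.5777, -0.0944, 0.1674]
tcp_rot: [-180.0, 0.0, 73.0]
wrist_force: [-0.1, 1.0, 0.4]
opening: 0.0425
grasp_force: 0.0
```

```bash
python3 -c "
import numpy as np
P=np.array([.562,-.1465]);f=lambda a:P+.055*np.array([np.sin(np.radians(a)),np.cos(np.radians(a))])
L=list(range(17,98,4));p=f(17)
for a in L[1:]:
  q=f(a);print(a,((q-p)/.02).round(3));p=q
"
```

```text
21 [ 0.181 -0.062]
25 [ 0.177 -0.075]
29 [ 0.171 -0.087]
33 [ 0.165 -0.099]
37 [ 0.157 -0.11 ]
41 [ 0.149 -0.121]
45 [ 0.14  -0.131]
49 [ 0.131 -0.14 ]
53 [ 0.121 -0.149]
57 [ 0.11  -0.157]
61 [ 0.099 -0.165]
65 [ 0.087 -0.171]
69 [ 0.075 -0.177]
73 [ 0.062 -0.181]
77 [ 0.05  -0.185]
81 [ 0.037 -0.188]
85 [ 0.023 -0.191]
89 [ 0.01  -0.192]
93 [-0.003 -0.192]
97 [-0.017 -0.191]
```

Emit:
{"fn": "carry_out", "kwargs": {"linear": [[0.09,-0.03,0],[0.09,-0.03,0],[0.088,-0.038,0],[0.088,-0.038,0],[0.085,-0.043,0],[0.085,-0.043,0],[0.165,-0.1,0],[0.157,-0.11,0],[0.149,-0.121,0],[0.14,-0.131,0],[0.131,-0.14,0],[0.121,-0.149,0]], "rotation": [[0,0,-0.25],[0,0,-0.25],[0,0,-0.25],[0,0,-0.25],[0,0,-0.25],[0,0,-0.25],[0,0,-0.5],[0,0,-0.5],[0,0,-0.5],[0,0,-0.5],[0,0,-0.5],[0,0,-0.5]], "grip": [0,0,0,0,0,0,0,0,0,0,0,0]}}

```text
time: 22.5
ee_pos: [0.6059, -0.1135, 0.1691]
tcp_rot: [180.0, -0.0, 36.9]
wrist_force: [-2.6, 1.0, 1.5]
opening: 0.0427
grasp_force: 1.2
```

Emit:
{"fn": "carry_out", "kwargs": {"linear": [[0.11,-0.157,0],[0.1,-0.165,0],[0.087,-0.171,0],[0.075,-0.177,0],[0.062,-0.181,0],[0.05,-0.185,0],[0.037,-0.188,0],[0.023,-0.191,0],[0,0,0]], "rotation": [[0,0,-0.5],[0,0,-0.5],[0,0,-0.5],[0,0,-0.5],[0,0,-0.5],[0,0,-0.5],[0,0,-0.5],[0,0,-0.5],[0,0,0]], "grip": [0,0,0,0,0,0,0,0,0]}}

```text
time: 23.4
ee_pos: [0.6171, -0.1421, 0.1689]
tcp_rot: [180.0, -0.1, 5.0]
wrist_force: [0.9, -0.8, 1.0]
opening: 0.0427
grasp_force: 0.0
```

Emit:
{"fn": "carry_out", "kwargs": {"linear": [[0,-0.1,0],[0,-0.1,0],[0,-0.1,0],[0,-0.1,0],[0,0,0]], "rotation": [[0,0,-0.15],[0,0,-0.15],[0,0,-0.15],[0,0,-0.15],[0,0,0]], "grip": [0,0,0,0,0]}}

```text
time: 23.9
ee_pos: [0.6166, -0.1502, 0.1679]
tcp_rot: [180.0, 0.0, 0.2]
wrist_force: [1.4, 1.2, -0.5]
opening: 0.0423
grasp_force: 0.6
```

Emit:
{"fn": "carry_out", "kwargs": {"linear": [[0,-0.1,0],[0,-0.1,0],[0,0,0]], "rotation": [[0,0,0],[0,0,0],[0,0,0]], "grip": [0,0,0]}}

```text
time: 24.2
ee_pos: [0.6165, -0.1542, 0.1677]
tcp_rot: [180.0, 0.0, 0.2]
wrist_force: [0.4, 1.2, -0.2]
opening: 0.0425
grasp_force: 0.6
```

Emit:
{"fn": "carry_out", "kwargs": {"linear": [[0,-0.1,0],[0,0,0]], "rotation": [[0,0,0],[0,0,0]], "grip": [0,0]}}

```text
time: 24.4
ee_pos: [0.6165, -0.1561, 0.1678]
tcp_rot: [180.0, 0.0, 0.2]
wrist_force: [-0.1, 1.8, -0.5]
opening: 0.0427
grasp_force: 0.6
```

Emit:
{"fn": "carry_out", "kwargs": {"linear": [[0,-0.1,0],[0,0,0]], "rotation": [[0,0,0],[0,0,0]], "grip": [0,0]}}

```text
time: 24.6
ee_pos: [0.6166, -0.1581, 0.1678]
tcp_rot: [180.0, 0.0, 0.2]
wrist_force: [0.6, 1.7, -0.8]
opening: 0.0429
grasp_force: 0.6
```

Emit:
{"fn": "carry_out", "kwargs": {"linear": [[0,-0.1,0],[0,0,0]], "rotation": [[0,0,0],[0,0,0]], "grip": [0,0]}}

```text
time: 24.8
ee_pos: [0.6166, -0.1601, 0.1679]
tcp_rot: [180.0, 0.0, 0.2]
wrist_force: [2.0, 0.9, 0.1]
opening: 0.0426
grasp_force: 0.6
```

```bash
python3 chk.py | grep -v "^scene \[3[03]\|side \[ *[0-9][0-9] "; python3 -c "
from h import *
for n in('scene','side'):
  m=bot.camera_model(n);print(n,[np.round(proj(m,[.452,-.1465,z]),1) for z in(.118,.16,.202)])"
```

```text
24.8 [ 0.6166 -0.1601  0.1679] [2.  0.9 0.1]
wrist [ 242  195  125  144 8098] [318.9 244.2] [302.9 264.7  90.5] [ 0.6324 -0.1551  0.202 ]
wrist [256 286  27  49 459] [269.4 304.8] [263.2 310.   24.7] [ 0.6147 -0.1409  0.202 ]
scene [588  87  19  20 225] [597.1  96.5] [597.7  95.9  11.5] [2.3254 0.3759 0.202 ]
scene [323 192  23  26 515] [333.7 203.9] [334.  204.1  14.3] [ 0.4333 -0.1883  0.202 ]
scene [ 303  239   88   39 1169] [347.8 257.9] [346.5 255.   43.5] [ 0.3502 -0.4031  0.202 ]
scene [496 287  18  27 351] [503.6 299.2] [502.8 299.9  13.1] [ 0.5158 -0.6324  0.202 ]
scene [390 316  32  17 261] [404.3 324.5] [405.5 328.   16. ] [ 0.3334 -0.6166  0.202 ]
side [ 171   49   95   56 2289] [217.7  77.1] [215.8  74.3  49.2] [ 1.4467 -0.4516  0.202 ]
side [354 155  16  18 239] [361.6 163.6] [361.9 163.7   9.2] [ 0.4359 -0.1196  0.202 ]
scene [array([332.8, 224.9]), array([332.9, 210.9]), array([333. , 196.4])]
side [array([361.1, 179.2]), array([361.4, 169.2]), array([361.8, 158.9])]
```

Emit:
{"fn": "carry_out", "kwargs": {"linear": [[0,-0.08,0],[0,0,0]], "rotation": [[0,0,0],[0,0,0]], "grip": [0,0]}}

```text
time: 25.15
ee_pos: [0.6167, -0.1611, 0.1679]
tcp_rot: [-180.0, -0.0, 0.3]
wrist_force: [0.7, 3.3, 0.4]
opening: 0.0429
grasp_force: 1.8
```

Emit:
{"fn": "carry_out", "kwargs": {"linear": [[0,-0.08,0],[0,0,0]], "rotation": [[0,0,0],[0,0,0]], "grip": [0,0]}}

```text
time: 25.35
ee_pos: [0.6167, -0.1615, 0.1678]
tcp_rot: [-179.8, 0.0, 0.3]
wrist_force: [1.6, 10.0, 1.0]
opening: 0.0427
grasp_force: 5.1
```

Emit:
{"fn": "carry_out", "kwargs": {"linear": [[0,-0.08,0],[0,0,0]], "rotation": [[0,0,0],[0,0,0]], "grip": [0,0]}}

```text
time: 25.55
ee_pos: [0.6167, -0.1617, 0.1678]
tcp_rot: [-179.7, 0.0, 0.4]
wrist_force: [1.3, 16.6, 0.3]
opening: 0.043
grasp_force: 8.3
```

Firm stop reached: the force rises with no further motion. Backing off to centre, lifting clear and checking.

Emit:
{"fn": "carry_out", "kwargs": {"linear": [[0,0.2,0],[0,0.3,0],[0,0.15,0],[0,0,0],[0,0,0.5],[0,0,1],[0,0,1],[0,0,1],[0,0,1],[0,0,1],[0,0,0],[0,0,0]], "rotation": [[0,0,0],[0,0,0],[0,0,0],[0,0,0],[0,0,0],[0,0,0],[0,0,0],[0,0,0],[0,0,0],[0,0,0],[0,0,0],[0,0,0]], "grip": [0,0,0,0,0,0,0,0,0,0,0,0]}}

```text
time: 26.75
ee_pos: [0.6169, -0.1519, 0.2782]
tcp_rot: [180.0, -0.1, 0.2]
wrist_force: [0.5, 0.3, -0.8]
opening: 0.0424
grasp_force: 0.0
```

```bash
cat > fin.py <<'E'
from h import *
o=bot.get_obs();print(o["time"],o["ee_pos"].round(4),o["wrist_force"].round(1))
m=bot.camera_model("wrist");im=bot.camera("wrist");cv2.imwrite("pics/w9.png",im);h=cv2.cvtColor(im,cv2.COLOR_BGR2HSV)
u,v=proj(m,[.617,-.1475,.184]);print("knob pred",u,v);k=cv2.inRange(h,(0,0,0),(180,255,60));u,v=int(u),int(v)
print("knob cols",[ (r,(np.flatnonzero(k[r,u-40:u+40])+u-40)[[0,-1]].tolist()) for r in (v-8,v,v+8) if k[r,u-40:u+40].any()])
A=bot.camera_model("scene");a=bot.camera("scene");ha=cv2.cvtColor(a,cv2.COLOR_BGR2HSV);k=cv2.inRange(ha,(4,90,40),(18,255,255))
B=bot.camera_model("side");b=bot.camera("side");hb=cv2.cvtColor(b,cv2.COLOR_BGR2HSV);kb=cv2.inRange(hb,(4,90,40),(18,255,255))
for n,M,K in(("scene",A,k),("side",B,kb)):
  x,y=map(int,proj(M,[.452,-.1465,.16]));s=K[y-25:y+25,x-18:x+18]
  for r in s[::2]: print(''.join('#' if q else '.' for q in r))
  print(n,[np.round(proj(M,[.452,-.147,z]),1)-[x-18,y-25] for z in(.118,.202)])
# other things unchanged vs first pics (side view, white cup region)
for n,i in(("scene",a),("side",b)):
  d=cv2.absdiff(i,cv2.imread(f"pics/{n}0.png")).max(2);x,y=map(int,proj(bot.camera_model(n),[.457,-.147,.04]));print(n,"cup diff",(d[y-6:y+12,x-12:x+12]>40).mean().round(2))
E
python3 fin.py
```

```text
26.75 [ 0.6169 -0.1519  0.2782] [ 0.5  0.3 -0.8]
knob pred 310.4765254444015 204.7028613445374
knob cols [(196, [300, 325]), (204, [301, 349]), (212, [306, 341])]
....................................
....................................
....................................
....................................
...........#################........
.........######################.....
........#######################.....
.........######################.....
.........######################.....
.........######################.....
.........######################.....
.........######################.....
.........######################.....
..........###################.......
............################........
............###############.........
..............##.#####..............
....................................
............................#.......
.....................#########......
............##################......
............################........
....................................
....................................
....................................
scene [array
[... 347 characters left out ...]
#############.........
...........################.........
...........###############..........
...........###############..........
............##############..........
.............############...........
...............########.............
....................................
....................................
............#.......................
............######..................
...............#######..............
....................................
....................................
....................................
....................................
....................................
side [array([18.2, 35.1]), array([18.9, 14.8])]
scene cup diff 0.03
side cup diff 0.0
```

```bash
python3 -c "
from workcell import bot
print(bot.job_done())"
```

```text
the job is handed in; nothing more can be done
None
```

The dripper hangs upright and fully seated in the hook's pocket over the white cup, with the arm at its stop and the gripper clear; the cup has not moved, and I handed the job in at about 27 s of the 72 s allowed.

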